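# Gauge the camera bracket and present it level over its jig

## Task

Check the grey cast camera bracket by pressing the red cap of the height gauge down, gently, until the gauge's foot rests on the bracket's small end, hold it there for a moment, and let the gauge spring all the way back up. Then grip the bracket at the blue band, its balance point, bring it out from under the gauge, and hold it level above the jig, its big boss centred over the big green seat and its small foot over the small green seat, with about 5 cm of air between bracket and seats. Keep the bracket level all the way, leave the mouse, the slide box and the brass objective where they are, and finish while still holding the bracket there: do not put it down.

Things in the scene. Friction and masses are not known exactly. Their poses are not given: they have to be found in the camera images.
- gauge_cap (a point): Centre of the top face of the gauge's red push cap (disc 28 mm across, 8 mm thick), 158 mm above the desk when up. A vertical sprung spindle carries the cap and, below the head, a round foot 12 mm across. The point's axes are those of gauge.
- gauge: Height gauge, fixed: dark base plate 230 x 130 x 10 mm, origin on the desk. x runs from the bracket's boss to its small foot. Spindle at x 75, y 0. Column (18 mm across) at x 75, y 60 mm carries a white head over the bracket's small end: y -16 to 77, x 61 to 89 (a dial on it to x 54), 84 to 104 mm above the desk. The -y side is open.
- gauge_slide (a joint): Downward travel of the spindle in m: 0 fully up (its spring returns it there), about 0.025 when its foot rests on the top of the bracket's small end, 0.040 at the bottom stop. The spring pushes back with 1.5 N at the top, 4 N at 0.025.
- bracket_balance (a point): Balance point of the loose bracket (0.4 to 0.6 kg), in the middle of its blue band (24 mm long), centre of the bar's section. x runs along the bar from boss to foot, z up. It lies 45.5 mm from the boss's axis and 28 mm above the underside; at the start there is 20 mm of air under the bar, above the gauge's plate.
- bracket: The whole grey cast bracket: boss 44 mm across, 40 mm tall; level bar 16 mm wide, 16 mm tall (20 to 36 mm above the underside); small foot 22 mm across, 40 mm tall, 150 mm from the boss, centre to centre. It starts standing on the gauge's plate, foot under the spindle with 25 mm of air between. Origin and axes as bracket_boss.
- bracket_boss (a point): Centre of the underside of the bracket's boss (the big, heavy end); same axes as bracket_balance.
- bracket_foot (a point): Centre of the underside of the bracket's small foot, 150 mm along x from bracket_boss; same axes.
- jig_big_seat (a point): Centre of the top of the jig's big green seat (46 mm diameter, on a dark pillar), 60 mm above the desk: the boss belongs above it. The jig is fixed: aluminium plate 220 x 90 x 12 mm with two pillars. x axis points from the big seat to the small one, z up.
- jig_small_seat (a point): Centre of the top of the jig's small green seat (24 mm diameter), 60 mm above the desk, 150 mm along x from jig_big_seat: the small foot belongs above it.
- mouse: Black computer mouse, 105 x 58 x 33 mm, origin at the centre of its underside; bystander, on the desk.
- slide_box: Yellow slide box with a black band, 85 x 100 x 34 mm, origin at the centre of its underside; bystander, on the desk.
- objective: Brass microscope objective standing upright, 31 mm diameter, 44 mm tall, origin at the centre of its underside; bystander, on the desk.
Not all that is in view belongs to the job. What is meant by the part that bears jig_big_seat is not pink, purple or turquoise, and is the larger of those in its own colour.

How it is judged:
By the outcome, as a careful person would: the job done as asked, in the order asked, and still so for the second after the job is handed in, while the arm keeps its last pose, push and grip.
It also fails if it takes over 54 s, if anything falls off the work surface, if the arm or the gripper's body presses on something with over 40 N, if the wrist force passes 120 N, or if a joint passes its speed limit or range.

## Robot

A 7-joint arm with a two-finger parallel gripper is mounted at the origin on the work surface. World frame = base frame: x ahead of the robot, y to its left, z up, the work surface at z = 0. Lengths are in m, angles in rad, forces in N, time in s.
With the tool pointing down it reaches from about 0.425 to 0.875 m from the base axis. Payload 4.7 kg.
Tool frame: the origin (TCP) lies at the very end of the fingers, on their centre line; the grasp point (between the pads) lies 19 mm behind it; z points along the fingers, y is the direction in which the jaws open and shut (so a half turn about z gives the same grasp; the last joint's range is limited). The gripper opens to 87 mm and grips with 3 to 60 N. Pads are 19 mm wide; open, the fingers measure 117 mm over their backs; the gripper's body (75 mm by 190 mm) begins 51 mm behind the grasp point.
Start: joints at [1.235, 0.321, -0.07, 1.45, 0.023, 1.371, -0.057], TCP at [0.223, -0.611, 0.223] pointing down, gripper open.
Joint ranges: [-2.86, 2.86], [-0.3, 2.09], [-1.38, 1.24], [0.06, 2.45], [-1.56, 4.7], [0.09, 2.05], [-2.69, 2.69]. Speed limits (rad/s): [2.57, 2.57, 3.14, 3.14, 3.14, 3.14, 3.14].

## Interface

Orientations are given as a rotation vector (axis times angle).
In Python, from bench import * gives the robot as it stands.
- The arm moves only by the shell command python3 -m jog 'ROWS' [OPENING] [FORCE]. ROWS is JSON, a list of rows, each a list of 4 numbers: the shift along the world's x, y, z in mm, then the turn about the world's z in rad. In form: [[x, y, z, twist], ...]. A call has exactly 8 rows; each row is the pose to reach, as a shift and turn from the pose commanded when the call began; what a row does not reach only later rows make up. A row lasts 1/8 s, in which the tool goes at most 62.5 mm and 10.7 degrees, less where a joint would pass 70% of its speed; a pose out of reach is approached as far as the arm can. A call with a gripper value outside its range is refused whole. OPENING is the opening, from -1 (shut) to 1 (fully open), set as the call begins (- or left out, the last holds). The fingers move at their own pace and stop on an object; FORCE is the grip in N (left out, the last holds). Time passes only in rows, so rows that repeat a pose let the fingers close, or fill a call up. It gives the time, the measured TCP pose, the force and the opening at its end, in the units of the state.
- get_state(): the state, without advancing time (a new reading comes with each control period).
- get_image(name): name is "scene" or "top" or "wrist"; returns a dict with "image" (384x512x3 uint8, red, green, blue), "fx", "fy", "cx", "cy" (pixels), "position" and "rotation" of the camera in the world; the wrist camera has in their place "tool_from_camera" (4x4, takes a point from camera to tool coordinates, whose origin is the TCP and whose axes are the flange's). Camera axes: x right, y down, z forward; pixel columns grow to the right and rows downward; lengths in m; the calibration is good to about 2 mm. A picture is of the moment at which its call begins: read the wrist's pose just before it. There is no depth.
- close_job(): hands the job in, once; it reports no verdict.
The state is a dict: "time": time; "joint_positions": joint angles; "qd": joint speeds; "joint_torque": joint torques, N m; "position": TCP position; "tool_rot": TCP orientation; "ft_force": force on the tool from outside, world axes, zero at the start; "torque": the same for the moment, N m; "grip_width": opening from 0.0 (shut) to 1.0 (fully open).
Only numpy, scipy, OpenCV 4.12 (cv2) and the standard library are available. Lean on these libraries where they do the work, as an engineer would, in place of code of your own. Each camera call takes 0.05 s, during which the arm holds its last target. There are 200 camera calls.

## Working session

There is one attempt and no reset: what is moved stays moved. The work goes in short steps, Python scripts to look and compute and a shell command to move; the robot and the scene stay as the last step left them, time stands still between calls to the robot, and variables do not carry over. Pictures are saved under pics/ and viewed, about 8 in all and at most 12, crops included, and the job is handed in when it is done.

```bash
mkdir -p pics; ls; cat > h.py <<'E'
from bench import *
import numpy as np, cv2
from scipy.spatial.transform import Rotation as R
def snap(n):
    s=get_state(); d=get_image(n)
    if n=="wrist":
        T=np.eye(4);T[:3,:3]=R.from_rotvec(s["tool_rot"]).as_matrix();T[:3,3]=s["position"]
        T=T@np.array(d["tool_from_camera"]); d["position"]=T[:3,3]; d["rotation"]=T[:3,:3]
    d["position"]=np.array(d["position"]);r=np.array(d["rotation"])
    d["rotation"]=r if r.shape==(3,3) else R.from_rotvec(r).as_matrix()
    return d
def save(d,f): cv2.imwrite(f,np.ascontiguousarray(d["image"][:,:,::-1]))
def ray(d,u,v,z):
    r=d["rotation"]@np.array([(u-d["cx"])/d["fx"],(v-d["cy"])/d["fy"],1.])
    return d["position"]+r*(z-d["position"][2])/r[2]
def proj(d,p):
    q=d["rotation"].T@(np.array(p)-d["position"]); return d["fx"]*q[0]/q[2]+d["cx"],d["fy"]*q[1]/q[2]+d["cy"]
E
python3 - <<'E'
from h import *
import pickle
D={n:snap(n) for n in("scene","top")}
pickle.dump(D,open("d0.pkl","wb"))
for n in D: save(D[n],f"pics/{n}0.png"); print(n,D[n]["position"],D[n]["rotation"],D[n]["fx"])
print(get_state())
E
```

```text
pics
scene [1.11545707 0.32365965 0.93620414] [[-0.45447498  0.68254028 -0.57235588]
 [ 0.89069683  0.35583702 -0.28291195]
 [ 0.0105666  -0.63837197 -0.76965549]] 391.31148895111636
top [0.3673925  0.00785484 1.23119075] [[-1.80176269e-02 -9.88220878e-01  1.51969936e-01]
 [-9.99831994e-01  1.83203175e-02  5.91699147e-04]
 [-3.36886694e-03 -1.51933743e-01 -9.88384939e-01]] 434.2649187933773
{'time': 0.1, 'joint_positions': array([ 1.23511302,  0.32171808, -0.07008747,  1.45156633,  0.02263632,
        1.37078744, -0.05689151]), 'qd': array([-1.94045891e-03, -2.57345534e-03,  5.09446097e-04, -2.05473255e-03,
        9.54604226e-04, -4.65127702e-06, -1.95462652e-05]), 'joint_torque': array([-1.24023095e-04, -4.92571843e+01, -4.05754354e-01, -3.13399172e+01,
       -6.39761123e-02,  3.94750061e-02,  8.73104000e-05]), 'position': array([ 0.22252484, -0.61019467,  0.22158422]), 'tool_rot': array([-3.09204143e+00, -5.46428213e-01,  6.59648932e-04]), 'ft_force': array([-0.146726  ,  0.62401908,  0.5032564 ]), 'torque': array([ 0.01907434,  0.01672358, -0.04024684]), 'grip_width': 1.0002388520637475}
```

View pics/scene0.png

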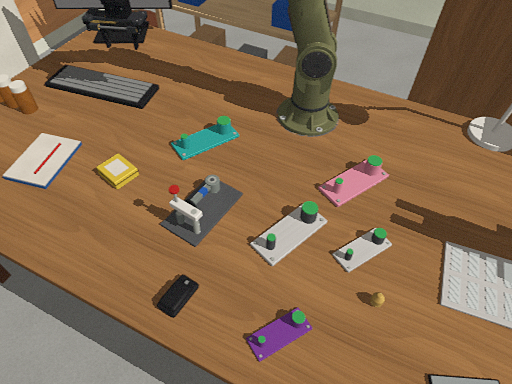

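View pics/top0.png

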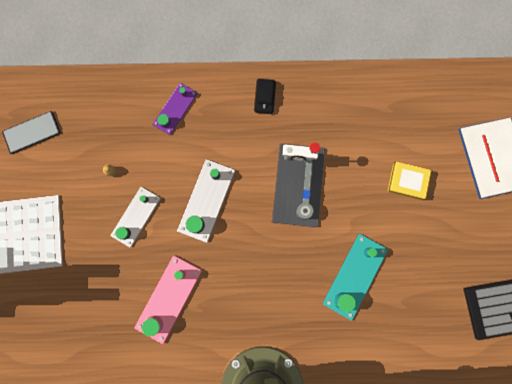

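Scene view: gauge at about (205,210), red cap (174,189), blue band (203,192), mouse (178,295), objective (377,298). In the top view the jigs are: grey large (big seat 194,225; small 214,174), grey small (122,233), pink (150,327), purple (163,120) and turquoise (346,303). The large grey one fits, because it isn't an excluded colour and is the bigger of the two grey ones.

```bash
python3 - <<'E'
from h import *
import pickle
D=pickle.load(open("d0.pkl","rb"))
def blobs(d,lo,hi,box,a=6):
    hsv=cv2.cvtColor(np.ascontiguousarray(d["image"]),cv2.COLOR_RGB2HSV)
    m=cv2.inRange(hsv,lo,hi); x0,y0,x1,y1=box; k=np.zeros_like(m);k[y0:y1,x0:x1]=m[y0:y1,x0:x1]
    n,l,s,c=cv2.connectedComponentsWithStats(k)
    return [(c[i],s[i,4]) for i in range(1,n) if s[i,4]>=a]
t,s=D["top"],D["scene"]
for nm,d,lo,hi,box,z in [
 ("seats",t,(50,100,40),(75,255,255),(175,155,240,245),.06),("seats",s,(50,100,40),(75,255,255),(250,195,328,265),.06),
 ("cap",t,(0,150,80),(6,255,255),(300,135,330,160),.158),("cap",s,(0,150,80),(6,255,255),(160,178,190,200),.155),
 ("blue",t,(105,120,50),(130,255,255),(280,150,330,225),.046),("blue",s,(105,120,50),(130,255,255),(180,170,225,215),.042)]:
    for c,a in blobs(d,lo,hi,box): print(nm,"top" if d is t else "scene",c.round(1),a,ray(d,*c,z).round(4))
print("boss top", ray(t,305,211,.05).round(4))
a=cv2.resize(t["image"][130:250,170:340],None,fx=4,fy=4,interpolation=cv2.INTER_CUBIC)
cv2.imwrite("pics/crop.png",a[:,:,::-1])
E
```

```text
seats top [214.3 173. ] 56 [0.5798 0.1214 0.06  ]
seats top [194.1 223.9] 223 [0.4417 0.1762 0.06  ]
seats scene [309.7 207.3] 171 [0.4418 0.1757 0.06  ]
seats scene [270.7 237. ] 49 [0.5821 0.1204 0.06  ]
cap top [314.3 147.2] 90 [ 0.6238 -0.1416  0.158 ]
cap scene [173.6 188.9] 75 [ 0.6222 -0.1444  0.155 ]
blue top [306.1 193.9] 58 [ 0.5191 -0.1296  0.046 ]
blue scene [203.1 190.7] 54 [ 0.5163 -0.1309  0.042 ]
boss top [ 0.4719 -0.1244  0.05  ]
```

View pics/crop.png

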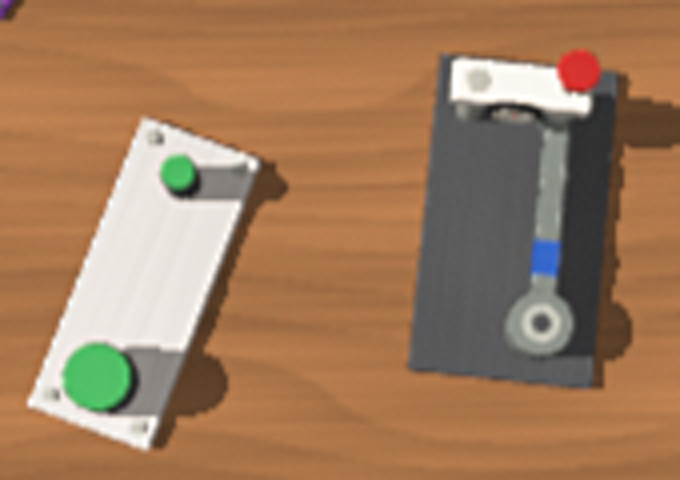

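The crop confirms it: the large plain aluminium jig, big seat at the lower left and small seat at the upper right. The gauge's cap is at the end of the white head, with the bar running down to the boss. I'll move to a hover over the gauge.

```bash
python3 -m jog '[[40,50,20,-0.1],[80,105,40,-0.2],[120,160,58,-0.3],[160,215,58,-0.4],[200,270,58,-0.47],[240,325,58,-0.47],[280,385,58,-0.47],[310,430,58,-0.47]]' -1 
python3 -m jog '[[17,25,0,0],[27,41,0,0],[27,41,0,0],[27,41,0,0],[27,41,0,0],[27,41,0,0],[27,41,0,0],[27,41,0,0]]'
python3 - <<'E'
from h import *
import pickle
d=snap("wrist"); pickle.dump(d,open("w1.pkl","wb")); save(d,"pics/w1.png")
print(d["position"],d["rotation"].round(3)); M=R.from_rotvec(get_state()["tool_rot"]).as_matrix();print(M.round(3))
for p in[(.623,-.143,.158),(.517,-.1302,.046),(.472,-.1248,.05)]: print(np.round(proj(d,p),1))
E
```

```text
time: 1.1
position: [0.5121, -0.2103, 0.2803]
tool_rot: [3.136, -0.189, -0.0]
ft_force: [1.1, -0.5, 0.4]
grip_width: 0.172
time: 2.1
position: [0.5385, -0.1712, 0.2806]
tool_rot: [3.136, -0.189, 0.0]
ft_force: [-0.4, -0.0, 0.3]
grip_width: 0.004
[ 0.62019219 -0.18148388  0.44231203] [[-0.12  -0.946 -0.3  ]
 [-0.993  0.114  0.036]
 [ 0.001  0.302 -0.953]]
[[ 0.993 -0.12  -0.   ]
 [-0.12  -0.993 -0.   ]
 [-0.     0.    -1.   ]]
[202.8  84.4]
[219.5 178. ]
[220.3 214.8]
```

View pics/w1.png

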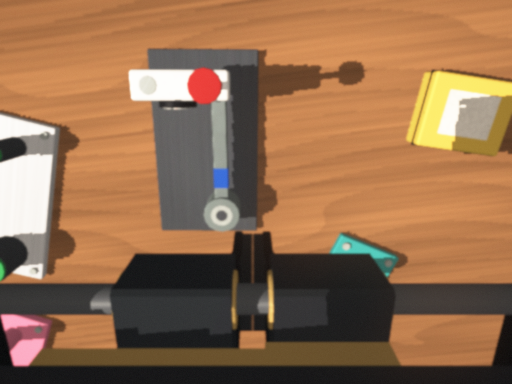

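The wrist view shows the cap at (204,86), blue band (221,178) and boss (221,214), within 2 px of prediction. I'll refine from this view.

```bash
python3 - <<'E'
from h import *
import pickle
d=pickle.load(open("w1.pkl","rb"))
hsv=cv2.cvtColor(np.ascontiguousarray(d["image"]),cv2.COLOR_RGB2HSV)
def cen(lo,hi,box):
    x0,y0,x1,y1=box; m=cv2.inRange(hsv,lo,hi)[y0:y1,x0:x1]; M=cv2.moments(m,True); return M["m10"]/M["m00"]+x0,M["m01"]/M["m00"]+y0,M["m00"]
c=cen((0,150,80),(6,255,255),(180,60,230,110)); b=cen((105,120,50),(130,255,255),(200,160,240,195))
C=ray(d,*c[:2],.157);B=ray(d,*b[:2],.046)
g=cv2.cvtColor(np.ascontiguousarray(d["image"]),cv2.COLOR_RGB2GRAY)
h=cv2.HoughCircles(g[190:235,195:248],cv2.HOUGH_GRADIENT,1,20,param1=80,param2=10,minRadius=14,maxRadius=21)
print(h); h=h[0,0]; O=ray(d,h[0]+195,h[1]+190,.05)
print(c,C,b,B,O,np.linalg.norm((C-O)[:2]),np.linalg.norm((B-O)[:2]),np.arctan2(*(C-O)[[1,0]]),np.arctan2(*(B-O)[[1,0]]))
m=(g[110:168,205:240]) # bar edges
for r in (110,140,165): print(r,g[r,205:236])
print(get_state()["position"])
E
```

```text
[[[26.5 24.5 17. ]]]
(203.93194291986828, 85.53567508232712, 911.0) [ 0.62205427 -0.14357258  0.157     ] (220.5496453900709, 177.93617021276594, 282.0) [ 0.51687639 -0.1314733   0.046     ] [ 0.47224543 -0.12635725  0.05      ] 0.15079475038070658 0.04492323580507688 -0.11441346160712261 -0.11413204630800648
110 [100 100  98  99 100 116 145 168 172 170 168 167 167 166 165 166 168 165
 163 150 123  98  96 100  99  95  86  67  57  54  54]
140 [100 100 100 100  99  98 115 141 165 167 163 162 163 163 163 164 164 162
 163 159 137 107  91  96 100 100  99  95  84  67  56]
165 [ 99 100 103 102  97  98 100 113 143 166 168 163 164 162 161 163 162 159
 158 159 153 134 101  90  96  99  96  84  67  57  56]
[ 0.53847835 -0.17112507  0.28056767]
```

```bash
python3 -m jog '[[40,13,-10,0],[83.5,27.5,-40,0],[83.5,27.5,-85,0],[83.5,27.5,-110,0],[83.5,27.5,-115,0],[83.5,27.5,-115,0],[83.5,27.5,-115,0],[83.5,27.5,-115,0]]'
python3 -m jog '[[0,0,-5,0],[0,0,-10,0],[0,0,-14,0],[0,0,-18,0],[0,0,-22,0],[0,0,-25,0],[0,0,-28,0],[0,0,-28,0]]'
```

```text
time: 3.15
position: [0.6227, -0.1438, 0.167]
tool_rot: [3.135, -0.189, 0.003]
ft_force: [-0.2, -0.8, 0.0]
grip_width: 0.006
time: 4.15
position: [0.6222, -0.1437, 0.1376]
tool_rot: [3.136, -0.189, 0.001]
ft_force: [1.3, -1.0, 3.2]
grip_width: 0.005
```

```bash
python3 -m jog '[[0,0,-0.5,0],[0,0,-1,0],[0,0,-1.5,0],[0,0,-2,0],[0,0,-2.5,0],[0,0,-3,0],[0,0,-3.5,0],[0,0,-3.5,0]]'
python3 -m jog '[[0,0,-0.2,0],[0,0,-0.4,0],[0,0,-0.6,0],[0,0,-0.8,0],[0,0,-1,0],[0,0,-1,0],[0,0,-1,0],[0,0,-1,0]]'
```

```text
time: 5.15
position: [0.6222, -0.1436, 0.1341]
tool_rot: [3.136, -0.189, 0.001]
ft_force: [1.5, -1.2, 3.3]
grip_width: 0.002
time: 6.15
position: [0.6222, -0.1437, 0.1335]
tool_rot: [3.136, -0.189, 0.001]
ft_force: [1.3, -1.3, 6.0]
grip_width: 0.003
```

```bash
python3 -m jog '[[0,0,-0.2,0],[0,0,-0.4,0],[0,0,-0.4,0],[0,0,-0.4,0],[0,0,-0.4,0],[0,0,-0.4,0],[0,0,-0.4,0],[0,0,-0.4,0]]'; python3 -c "
from h import *
save(snap('scene'),'pics/s1.png');print(get_state()['ft_force'])"
```

```text
time: 7.15
position: [0.6222, -0.1437, 0.1335]
tool_rot: [3.136, -0.189, 0.001]
ft_force: [0.3, -1.1, 7.3]
grip_width: 0.006
[ 1.4329002  -1.34392597  6.7047309 ]
```

Contact: z stays at 0.1335 while the force rises to about 7 N, and it has been held for over 1 s. Now I release slowly, then open and look from above.

```bash
python3 -m jog '[[0,0,0,0],[0,0,0,0],[0,0,5,0],[0,0,12,0],[0,0,20,0],[0,0,30,0],[0,0,60,0],[0,0,100,0]]' 
python3 -m jog '[[-30,4,40,0],[-60,8,40,0],[-83,-27,40,0],[-83,-27,40,0],[-83,-27,40,0],[-83,-27,40,0],[-83,-27,40,0],[-83,-27,40,0]]' 1
python3 - <<'E'
from h import *
d=snap("wrist");save(d,"pics/w2.png"); print(get_state()["position"])
hsv=cv2.cvtColor(np.ascontiguousarray(d["image"]),cv2.COLOR_RGB2HSV)
for lo,hi,z in[((0,150,80),(6,255,255),.157),((105,120,50),(130,255,255),.046)]:
    n,l,s,c=cv2.connectedComponentsWithStats(cv2.inRange(hsv,lo,hi)); i=1+s[1:,4].argmax(); print(s[i,4],c[i],ray(d,*c[i],z))
g=cv2.cvtColor(np.ascontiguousarray(d["image"]),cv2.COLOR_RGB2GRAY)
u,v=map(int,proj(d,(.472,-.126,.05))); h=cv2.HoughCircles(g[v-24:v+24,u-26:u+26],cv2.HOUGH_GRADIENT,1,20,param1=80,param2=10,minRadius=13,maxRadius=21)
if h is not None: print(h,ray(d,h[0,0,0]+u-26,h[0,0,1]+v-24,.05))
E
```

```text
time: 8.2
position: [0.6203, -0.1432, 0.232]
tool_rot: [-3.135, 0.188, 0.008]
ft_force: [1.1, 0.0, -1.1]
grip_width: 0.005
time: 9.2
position: [0.5392, -0.17, 0.2725]
tool_rot: [-3.136, 0.187, 0.001]
ft_force: [-0.9, -0.3, 0.1]
grip_width: 0.835
[ 0.53915539 -0.17019178  0.27250048]
972 [204.24279835  86.3436214 ] [ 0.62210518 -0.1434782   0.157     ]
286 [221.02097902 180.03496503] [ 0.51707818 -0.13141315  0.046     ]
[[[26.5 24.5 16.9]]] [ 0.4721526  -0.12572855  0.05      ]
```

View pics/w2.png

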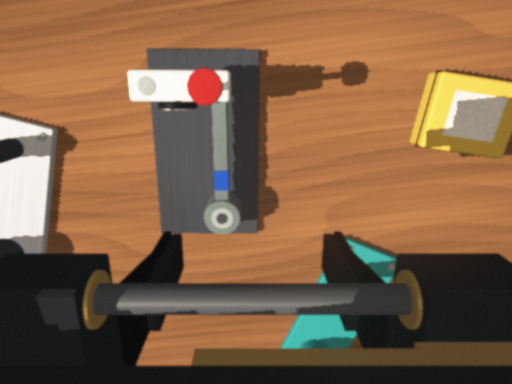

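The red cap (204,86) is back up at full height, and the bracket (band 221,180; boss 221,214) hasn't moved. I'll descend to the blue band.

```bash
python3 -m jog '[[-22,39,0,0],[-22,39,-50,0],[-22,39,-100,0],[-22,39,-140,0],[-22,39,-175,0],[-22,39,-195,0],[-22,39,-195,0],[-22,39,-195,0]]' 1
python3 -m jog '[[0,0,-10,0],[0,0,-20,0],[0,0,-30,0],[0,0,-40,0],[0,0,-50,0],[0,0,-58,0],[0,0,-58,0],[0,0,-58,0]]'
```

```text
time: 10.25
position: [0.5179, -0.1316, 0.0787]
tool_rot: [3.136, -0.188, 0.002]
ft_force: [0.2, -0.3, 0.5]
grip_width: 1.002
time: 11.25
position: [0.5173, -0.1316, 0.0199]
tool_rot: [3.136, -0.189, 0.001]
ft_force: [0.2, 0.1, 0.2]
grip_width: 1.001
```

```bash
python3 -m jog '[[0,0,-1,0],[0,0,-1,0],[0,0,-1,0],[0,0,-1,0],[0,0,-1,0],[0,0,-1,0],[0,0,-1,0],[0,0,-1,0]]' -1 45
python3 -m jog '[[0,0,0,0],[0,0,0,0],[0,0,2,0],[0,0,4,0],[0,0,6,0],[0,0,8,0],[0,0,8,0],[0,0,8,0]]'
python3 -c "
from h import *
s=get_state();print(s['torque'],s['ft_force'],s['position'],s['grip_width']);save(snap('wrist'),'pics/w3.png')"
```

```text
time: 12.25
position: [0.5171, -0.1313, 0.0187]
tool_rot: [-3.136, 0.189, 0.0]
ft_force: [0.2, 0.3, -1.1]
grip_width: 0.176
time: 13.25
position: [0.517, -0.1316, 0.0266]
tool_rot: [3.136, -0.189, -0.0]
ft_force: [0.2, 0.6, -4.0]
grip_width: 0.177
[0.01404547 0.05442109 0.041671  ] [ 0.16361255  0.61842419 -3.96065382] [ 0.51697948 -0.13162424  0.02664487] 0.17727774700654725
```

View pics/w3.png

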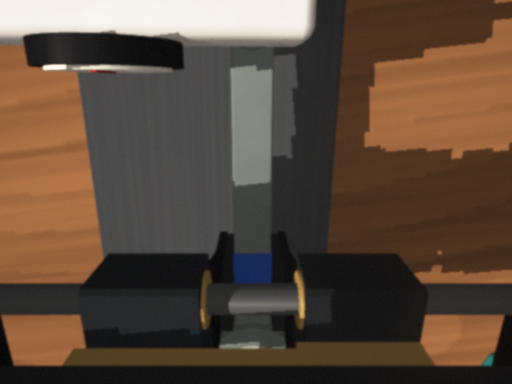

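The bar is held at the blue band (252,267) and has lifted clear, with about 4 N of weight. I'll bring it out on the open side, then up.

```bash
python3 -m jog '[[-0.5,-4,0,0],[-1.5,-14,0,0],[-3,-29,0,0],[-5,-46,0,0],[-7,-63,0,0],[-9,-78,0,0],[-10,-88,0,0],[-10,-90,0,0]]'
python3 -m jog '[[0,0,5,0],[0,0,20,0],[0,0,45,0],[0,0,75,0],[0,0,110,0],[0,0,140,0],[0,0,165,0],[0,0,175,0]]'
python3 -m jog '[[0,0,5,0],[0,0,5,0],[0,0,5,0],[0,0,5,0],[0,0,5,0],[0,0,5,0],[0,0,5,0],[0,0,5,0]]'
python3 -c "
from h import *
s=get_state();print(s['torque'],s['position'],s['grip_width']);save(snap('scene'),'pics/s2.png')"
```

```text
time: 14.3
position: [0.5068, -0.2225, 0.0266]
tool_rot: [3.136, -0.191, -0.0]
ft_force: [-0.7, 0.9, -3.9]
grip_width: 0.175
time: 15.3
position: [0.5082, -0.2212, 0.2044]
tool_rot: [3.134, -0.187, 0.006]
ft_force: [0.0, 0.3, -4.6]
grip_width: 0.177
time: 16.3
position: [0.507, -0.2216, 0.2067]
tool_rot: [3.136, -0.189, 0.0]
ft_force: [-0.1, -0.9, -4.5]
grip_width: 0.183
[ 0.04128341  0.04846067 -0.01095813] [ 0.50703388 -0.22155945  0.20668064] 0.18303359370156236
```

View pics/s2.png

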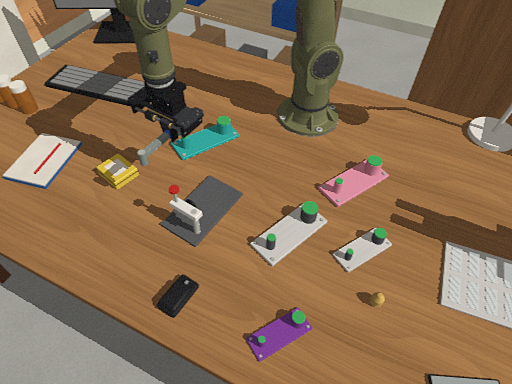

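Scene: bracket held level with the foot at (143,157), clear of the gauge. The cap (174,189) is up and the bystanders are in place. Now I carry it over to the jig.

```bash
python3 -m jog '[[0,8,0,0],[-1,25,0,-0.02],[-3,50,0,-0.04],[-5,80,0,-0.06],[-7,110,0,-0.08],[-9,140,0,-0.1],[-10,170,0,-0.12],[-12,200,0,-0.14]]'
python3 -m jog '[[-2,30,0,-0.02],[-4,60,0,-0.04],[-6,90,0,-0.06],[-7,120,0,-0.08],[-9,145,0,-0.1],[-10,165,0,-0.11],[-11,177,0,-0.12],[-11,181,0,-0.12]]'
python3 -m jog '[[0,0,-3,0],[0,0,-10,0],[0,0,-20,0],[0,0,-32,0],[0,0,-44,0],[0,0,-54,0],[0,0,-60,0],[0,0,-62,0]]'
python3 - <<'E'
from h import *
import pickle
D={n:snap(n) for n in("top","scene","wrist")};pickle.dump(D,open("d3.pkl","wb"))
i=D["scene"]["image"][130:290,190:390];j=D["top"]["image"][140:260,150:270]
cv2.imwrite("pics/s3.png",np.vstack([cv2.resize(i,(600,480)),])[:,:,::-1]);save(D["wrist"],"pics/w4.png")
s=get_state();print(s["position"],s["torque"],s["grip_width"])
E
```

```text
time: 17.35
position: [0.4948, -0.0198, 0.2069]
tool_rot: [3.115, -0.407, 0.001]
ft_force: [0.6, 0.2, -4.6]
grip_width: 0.179
time: 18.35
position: [0.4835, 0.1609, 0.2068]
tool_rot: [-3.086, 0.59, -0.0]
ft_force: [0.1, 0.5, -4.4]
grip_width: 0.177
time: 19.35
position: [0.4839, 0.1594, 0.1442]
tool_rot: [3.085, -0.593, -0.001]
ft_force: [0.3, 0.4, -4.0]
grip_width: 0.176
[0.4842115  0.15955861 0.14489331] [ 0.03931062  0.04589009 -0.01777531] 0.1805983183386003
```

View pics/s3.png

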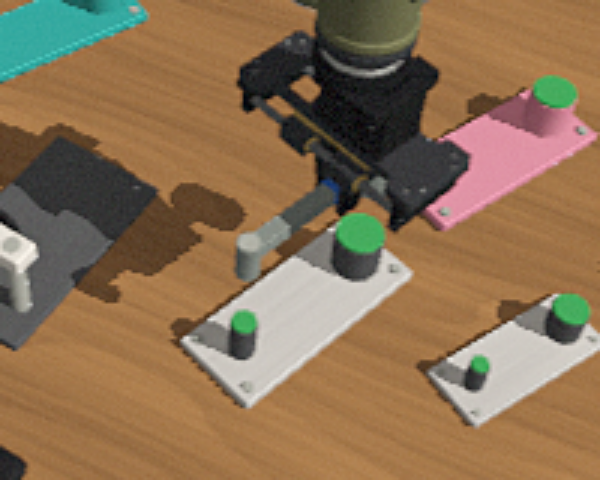

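View pics/w4.png

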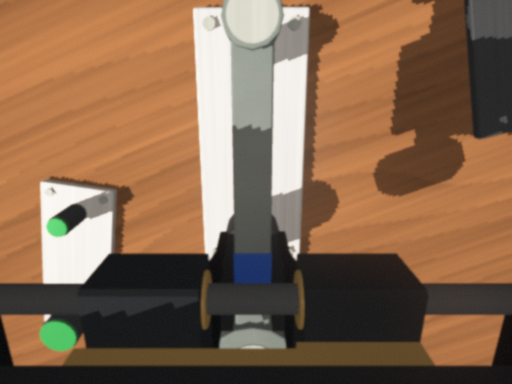

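Scene crop: foot at (248,255), big seat (360,235) and small seat (243,321). In the wrist view the foot top is at (252,14), with the bar centred over the jig plate. I'll lower it 26 mm and check the foot's position and level.

```bash
python3 -m jog '[[0,0,-3,0],[0,0,-8,0],[0,0,-14,0],[0,0,-20,0],[0,0,-24,0],[0,0,-26,0],[0,0,-26,0],[0,0,-26,0]]'
python3 - <<'E'
from h import *
import pickle
D={n:snap(n) for n in("top","scene","wrist")};pickle.dump(D,open("d4.pkl","wb"))
s=get_state();p=s["position"];print(p,s["torque"])
M=R.from_rotvec(s["tool_rot"]).as_matrix();x=M[:,0];print("tool x",x.round(4))
F=p+x*.1045; F[2]=p[2]-.0087+.04; B=p-x*.0455; print("exp foot",F.round(4),"exp boss",B.round(4))
for n in D: print(n,"exp foot-top px",np.round(proj(D[n],F),1),"boss-top",np.round(proj(D[n],[B[0],B[1],F[2]]),1))
w=D["wrist"];g=cv2.cvtColor(np.ascontiguousarray(w["image"]),cv2.COLOR_RGB2GRAY)
h=cv2.HoughCircles(g[0:80,200:310],cv2.HOUGH_GRADIENT,1,30,param1=80,param2=12,minRadius=22,maxRadius=38)
print(h); 
if h is not None: print("foot by wrist",ray(w,h[0,0,0]+200,h[0,0,1],F[2]).round(4))
i=cv2.resize(D["scene"]["image"][180:280,230:355],(500,400),interpolation=cv2.INTER_CUBIC);j=cv2.resize(w["image"][0:256,150:350],(300,400))
cv2.imwrite("pics/f.png",np.hstack([i,j])[:,:,::-1])
hs=cv2.cvtColor(np.ascontiguousarray(D["scene"]["image"]),cv2.COLOR_RGB2HSV)
n,l,st,c=cv2.connectedComponentsWithStats(cv2.inRange(hs,(50,100,40),(75,255,255))[195:265,250:328])
print([(st[k,4],(c[k]+[250,195]).round(1)) for k in range(1,n) if st[k,4]>5])
E
```

```text
time: 20.5
position: [0.4842, 0.1595, 0.1189]
tool_rot: [-3.085, 0.594, -0.001]
ft_force: [-1.8, -0.8, -4.0]
grip_width: 0.178
[0.48416726 0.1594506  0.11884069] [0.04498773 0.07554224 0.01665787]
tool x [ 9.286e-01 -3.712e-01  3.000e-04]
exp foot [0.5812 0.1207 0.1501] exp boss [0.4419 0.1763 0.1188]
top exp foot-top px [211.1 166.2] boss-top [188.9 221.6]
scene exp foot-top px [272.7 216.9] boss-top [314.2 186.7]
wrist exp foot-top px [250.   14.2] boss-top [250.5 367.1]
[[[54.5 13.5 29.6]]]
foot by wrist [0.5808 0.1192 0.1501]
[(np.int32(139), array([310.1, 208.3])), (np.int32(49), array([270.7, 237. ]))]
```

View pics/f.png

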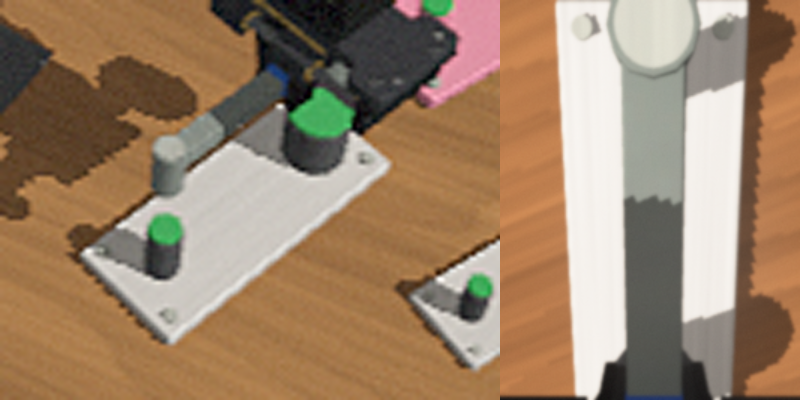

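The last picture shows the foot top at (272.5,217.5) against (272.7,216.9) predicted for a level bracket, so it is level and over the small seat. The torque is small and steady, so I'm handing in.

```bash
python3 -c "
from bench import *
s=get_state();print(s['time'],s['position'],s['grip_width'],abs(s['qd']).max());print(close_job())"
```

```text
20.65 [0.48416726 0.1594506  0.11884069] 0.17610536137354063 0.0021880417081215063
the job is handed in; nothing more can be done
None
```

The job is handed in at 20.65 s on the robot's clock, with the bracket still held level about 5 cm above the large aluminium jig.

**Gauge:** I pressed the cap until its height stopped changing at 24.5 mm of travel, with about 7 N on the wrist. It stayed there for over a second. After release, the wrist camera showed the cap back at full height.

**Carry:** I gripped the blue band at 45 N, brought the bracket out on the open side, lifted it over the gauge and lowered it at the jig.

**Last checks:**
- **Position:** the boss worked out from the tool pose is within 1 mm of the big seat's centre. I did not see the boss directly because the gripper hid it. The foot agrees within 1 mm by tool pose and about 2 mm by the wrist camera, which is the calibration's accuracy.
- **Height:** the underside is at about 0.110 m, which leaves 50 mm of air over the seats.
- **Level:** the foot's top was within 1 pixel of where a level bracket would put it in the scene camera.
- **Bystanders:** the mouse, slide box and objective were in place in the full scene view just after the bracket came out. I did not view them again at the end.

No checks failed or disagreed.

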